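Bring the tripped power strip back on

ROBOT

A 6-joint arm with a two-finger parallel gripper is mounted at the origin on a cart in front of the work surface, level with it; the furniture and walls round the work are solid. World frame = base frame: x ahead of the robot, y to its left, z up, the work surface at z = 0. Lengths are in m, angles in rad, forces in N, time in s.
With the tool pointing down it reaches from about 0.275 to 0.875 m from the base axis. Payload 12.5 kg.
Tool frame: the origin (TCP) lies at the very end of the fingers, on their centre line; the grasp point (between the pads) lies 19 mm behind it (grip_depth is the z of the grasp point in the tool frame, in m); z points along the fingers, y is the line along which they close (so a half turn about z gives the same grasp; the last joint's range is limited). The gripper opens to 85 mm and grips with 20 to 120 N. Pads are 22 mm wide; open, the fingers measure 114 mm over their backs; the gripper's body (76 mm by 85 mm) begins 54 mm behind the grasp point. The pads swing forward as they close: fully open they stand 13 mm farther back than shut.
Start: joints at [1.237, 0.351, 1.652, -0, 1.139, -0.085], TCP at [0.135, 0.533, 0.209] pointing down, gripper open.
Joint ranges: [-2.75, 2.75], [-0.79, 2.1], [0.01, 2.65], [-1.57, 4.71], [0.07, 3.14], [-2.87, 2.87]. Speed limits (rad/s): [2.22, 2.22, 2.79, 3.14, 3.14, 3.14].

INTERFACE

Orientations are given as a rotation vector (axis times angle).
In Python, from workcell import sense, camera, finish_job, boxes_of, masks_of, place_of, grip_depth gives the robot as it stands. The module is installed in compiled form; this text tells all that it offers.
- The arm moves only by the tool apply_moves, never from a script. Its argument "series" is one flat list of numbers, 7 for each row, row after row: the shift along the tool's x, y, z in a scale on which 1.0 is 100 cm, then the turn, a rotation vector about the tool's x, y, z in parts of the range, where 1.0 means 180 degrees, then the opening, from -1 (shut) to 1 (fully open). In form: [tx, ty, tz, wx, wy, wz, fingers, tx, ty, tz, wx, wy, wz, fingers, ...]. A call has 1 to 8 rows; each row is the pose to reach, as a shift and turn from the pose commanded when the call began, along the tool's axes at that moment; what a row does not reach only later rows make up. A row lasts 1/10 s, in which the tool goes at most 50 mm and 8.59 degrees, less where a joint would pass 70% of its speed; a pose out of reach is approached as far as the arm can. A call with a gripper value outside its range is refused whole. The fingers move at their own pace and stop on an object; the grip force is fixed at half the most. Time passes only in rows, so rows that repeat a pose let the fingers close. It gives the time, the measured TCP pose, the force, the opening and the grip force at its end, in the units of the state.
- sense(): the state, without advancing time (a new reading comes with each control period).
- camera(name): name is "scene" or "top" or "wrist"; returns a dict with "image" (420x560x3 uint8, red, green, blue), "K" (3x3 intrinsics, pixels), "origin" and "attitude" of the camera in the world; the wrist camera has in their place "tool_from_camera" (4x4, takes a point from camera to tool coordinates, whose origin is the TCP and whose axes are the flange's). Camera axes: x right, y down, z forward; pixel columns grow to the right and rows downward; lengths in m; the calibration is good to about 2 mm. A picture is of the moment at which its call begins: read the wrist's pose just before it. There is no depth.
- finish_job(): hands the job in; it is judged then, once.
Trained networks look in the newest picture that a camera, given by its name, has taken for a name from the list of things; names that differ only in an ending like _2 or _b are one class to them, and where a whole thing is asked for, a point or a joint stands for the part that bears it (a point fixed in the world has none). Each returns a list of dicts, best first, with "score" (0 to 1); they miss things now and then, are a little off and sometimes report something else, mostly with a low value. They report only what shows in the picture. A call takes as long as a camera call.
- boxes_of(camera, label): "box" ([left, top, right, bottom] in pixels, round what is visible of it).
- masks_of(camera, label): "pixels" (420x560 bool, what is visible of it) and "box" ([left, top, right, bottom] in pixels, round what is visible of it).
- place_of(camera, label): "point" ([column, row] in pixels: a listed point, or the origin of a listed thing).
The state is a dict: "time": time; "joints": joint angles; "joint_velocities": joint speeds; "tau": joint torques, N m; "tool_pos": TCP position; "eef_rot": TCP orientation; "ft_force": force on the tool from outside, world axes, zero at the start; "wrist_torque": the same for the moment, N m; "finger_gap": finger opening in m; "finger_force": force on a finger pad.
Only numpy, scipy, OpenCV 4.12 (cv2) and the standard library are available. Lean on these libraries where they do the work, as an engineer would, in place of code of your own. Each camera call takes 0.05 s, during which the arm holds its last target. There are 200 camera calls.

TASK

The power strip has tripped: with the fingertips, push its round reset button fully home, then switch on its wide main rocker, and then switch on the one outlet rocker whose socket holds the block-shaped power adapter. A rocker goes on by pressing its raised half, the one towards the robot, fully down. Only press, pick nothing up; leave the other two outlet rockers off and the things standing around where they are.

Things in the scene. Friction and masses are not known exactly. Their poses are not given: they have to be found in the camera images.
- strip: white power strip fixed to the desk: 116 (x) by 358 (y) mm, flat top 40 mm up. Origin on the desk under it; -x faces the robot (turned up to 0.2 rad), +y is its left end. In a row at x -20 mm, left to right: round reset button (y +150), wide main rocker (+90), three narrow outlet rockers (+20, -52, -124), each with its socket straight behind it at x +29.
- reset_top (a point): centre of the top of the reset button, a plain round push button 20 mm in diameter in a low round collar. Its top stands 11.5 mm above the strip's top when it is out and 5.5 mm when it is home (the collar is 3 mm high); it is pressed straight down.
- reset_button (a joint): travel of the reset button, m: 0 = popped out, 0.006 = fully home. Starts near 0. It stays where it is pushed; about 2.5 to 3 N moves it.
- main_switch_near (a point): the spot to press on the main rocker: on its upper face in its near half, 14 mm from its axis. The rocker is 44 mm long (near to far), 44 mm wide, its face a shallow V with the axis in the valley, 4 mm above the strip's top. Off: the near half slopes up, this spot 9.5 mm above the strip's top, the near edge 12.5 mm; on: the near half lies level, 4 mm above the strip's top.
- main_switch (a joint): hinge of the wide main rocker, rad: 0 = off (the near half stands proud), 0.4 = on (the near half is down). Starts near 0. It stays at whatever angle it is left; about 3 N at the spot moves it.
- left_switch_near (a point): the spot to press on the left outlet rocker: on its upper face in its near half, 13 mm from its axis. The rocker is 40 mm long (near to far), 28 mm wide, its face a shallow V with the axis in the valley, 4 mm above the strip's top. Off: the near half slopes up, this spot 9 mm above the strip's top, the near edge 12 mm; on: the near half lies level, 4 mm above the strip's top.
- left_switch (a joint): hinge of the left outlet rocker, rad: 0 = off (the near half stands proud), 0.4 = on (the near half is down). Starts near 0. It stays at whatever angle it is left; about 3 N at the spot moves it.
- left_socket (a point): centre of the left socket, on the strip's top, behind the left outlet rocker.
- middle_switch_near (a point): the spot to press on the middle outlet rocker: on its upper face in its near half, 13 mm from its axis. The rocker is 40 mm long (near to far), 28 mm wide, its face a shallow V with the axis in the valley, 4 mm above the strip's top. Off: the near half slopes up, this spot 9 mm above the strip's top, the near edge 12 mm; on: the near half lies level, 4 mm above the strip's top.
- middle_switch (a joint): hinge of the middle outlet rocker, rad: 0 = off (the near half stands proud), 0.4 = on (the near half is down). Starts near 0. It stays at whatever angle it is left; about 3 N at the spot moves it.
- middle_socket (a point): centre of the middle socket, on the strip's top, behind the middle outlet rocker.
- right_switch_near (a point): the spot to press on the right outlet rocker: on its upper face in its near half, 13 mm from its axis. The rocker is 40 mm long (near to far), 28 mm wide, its face a shallow V with the axis in the valley, 4 mm above the strip's top. Off: the near half slopes up, this spot 9 mm above the strip's top, the near edge 12 mm; on: the near half lies level, 4 mm above the strip's top.
- right_switch (a joint): hinge of the right outlet rocker, rad: 0 = off (the near half stands proud), 0.4 = on (the near half is down). Starts near 0. It stays at whatever angle it is left; about 3 N at the spot moves it.
- right_socket (a point): centre of the right socket, on the strip's top, behind the right outlet rocker.
- adapter: dark block-shaped plug-in power adapter without a cord, 48 x 46 mm, 41 mm high, fixed in one of the three sockets (which one varies: the one whose point is within a few mm of it in x and y). Origin at the centre of its underside; its top is 82 mm above the desk. The other two sockets carry flat round covers about 8 mm high.
- amber_bottle: small loose amber bottle with a white cap, 33 mm in diameter, 69 mm high, standing off the strip's right end; origin at the centre of its underside.
- bung: loose dark tapered stopper, 31 mm in diameter, 26 mm high, standing off the strip's left end; origin at the centre of its underside.
- stir_bar: loose white stirring bar, 10 x 38 x 10 mm, lying on the desk between the strip and the robot; origin at the centre of its underside.
- tape_roll: loose roll of tape lying flat, 100 mm in diameter, 25 mm high, behind the right part of the strip; origin at the centre of its underside.

How it is judged:
By the outcome, as a careful person would: the job done as asked, in the order asked, and still so for the second after the job is handed in, with the robot touching nothing.
It also fails if it takes over 42 s, if anything falls off the work surface, if the arm or the gripper's body presses on something with over 40 N, if the wrist force passes 120 N, or if a joint passes its speed limit or range.

## Working session

There is one attempt and no reset: what is moved stays moved. The work goes in short steps, Python scripts to look and compute and a tool call to move; the robot and the scene stay as the last step left them, time stands still between calls to the robot, and variables do not carry over. Pictures are saved under pics/ and viewed, at most 14 in all, crops included, and the job is handed in when it is done.

Besides the shell and the picture viewer there is one more tool, called after "Request:" as name(argument=value, ...), one argument or row to a line, values as JSON. apply_moves: Moves the arm, as the interface text tells. Its arguments: {"type":"object","properties":{"series":{"type":"array"}},"required":["series"]}

```bash
mkdir -p pics; cat > h.py <<'E'
import numpy as np, cv2
from scipy.spatial.transform import Rotation as R
from workcell import *
def att(a):
    a=np.array(a,float)
    return a if a.shape==(3,3) else (R.from_rotvec(a).as_matrix() if a.size==3 else R.from_quat(a).as_matrix())
def ray(c,px):
    d=att(c["attitude"])@np.linalg.solve(c["K"],[px[0],px[1],1.]); return np.array(c["origin"]),d
def onz(c,px,z):
    o,d=ray(c,px); return o+d*(z-o[2])/d[2]
def tri(rs):
    A=0;b=0
    for o,d in rs:
        d=d/np.linalg.norm(d);P=np.eye(3)-np.outer(d,d);A=A+P;b=b+P@o
    return np.linalg.solve(A,b)
E
python3 - <<'E'
from h import *
np.set_printoptions(precision=4,suppress=True)
s=sense();print(s)
L=["strip","reset_top","main_switch_near","left_switch_near","middle_switch_near","right_switch_near","left_socket","middle_socket","right_socket","adapter","amber_bottle","bung","stir_bar","tape_roll"]
C={}
for n in("scene","top"):
    c=C[n]=camera(n);cv2.imwrite(f"pics/{n}0.png",c["image"][:,:,::-1]);print(n,c["origin"],c["attitude"],c["K"][0])
Z=dict(strip=0,reset_top=.0515,main_switch_near=.0495,adapter=.041)
for l in L:
    z=Z.get(l,.049 if "near" in l else .04 if "socket" in l else 0)
    rs=[]
    for n in C:
        p=place_of(n,l)
        if p: rs.append(ray(C[n],p[0]["point"]));print(l,n,np.round(p[0]["point"]),round(p[0]["score"],2),onz(C[n],p[0]["point"],z))
    if len(rs)==2: print("   tri",tri(rs))
E
```

```text
{'time': 0.0, 'joints': array([ 1.2374,  0.3513,  1.6525, -0.0001,  1.1391, -0.0846]), 'joint_velocities': array([-0.    , -0.0012,  0.0002,  0.0005, -0.0011,  0.0019]), 'tau': array([  0.0018, -50.6085, -29.1408,  -0.    ,   0.0044,  -0.    ]), 'tool_pos': array([0.1353, 0.5327, 0.2082]), 'eef_rot': array([-0.3898, -3.1171,  0.002 ]), 'ft_force': array([0.3059, 0.3218, 0.0729]), 'wrist_torque': array([-0.0071, -0.0085,  0.034 ]), 'finger_force': 0.0, 'finger_gap': 0.08487429311637863}
scene [-0.1281 -0.577   0.4814] [-1.8752  0.8383 -0.5615] [451.9611   0.     280.8379]
top [0.3894 0.0082 0.9179] [-2.0908  2.1405 -0.2167] [391.9806   0.     276.918 ]
strip scene [260. 258.] 0.73 [ 0.47   -0.0123  0.    ]
strip top [284. 244.] 0.61 [ 0.4725 -0.0087  0.    ]
   tri [ 0.473  -0.0089 -0.0027]
reset_top scene [208. 214.] 0.46 [0.465  0.1423 0.0515]
reset_top top [341. 264.] 0.71 [ 0.4233 -0.1324  0.0515]
   tri [ 0.3675 -0.075   0.1672]
main_switch_near scene [225. 223.] 0.64 [0.462  0.0861 0.0495]
main_switch_near top [238. 250.] 0.93 [0.4572 0.0926 0.0495]
   tri [0.4602 0.0901 0.0487]
[... 885 characters left out ...]
0.6 [ 0.4857 -0.1334  0.04  ]
   tri [ 0.4859 -0.1338  0.0372]
adapter scene [314. 258.] 0.78 [ 0.4894 -0.1371  0.041 ]
adapter top [336. 235.] 0.96 [ 0.4868 -0.1268  0.041 ]
   tri [ 0.4904 -0.1309  0.0373]
amber_bottle scene [345. 313.] 0.82 [ 0.4322 -0.2499  0.    ]
amber_bottle top [386. 258.] 0.8 [ 0.435  -0.2458  0.    ]
   tri [ 0.4356 -0.2472 -0.0034]
bung scene [265. 235.] 0.64 [0.5501 0.0487 0.    ]
bung top [171. 231.] 0.56 [0.5095 0.2547 0.    ]
   tri [ 0.5711  0.1922 -0.0441]
stir_bar scene [245. 289.] 0.65 [ 0.367  -0.0702  0.    ]
stir_bar top [309. 291.] 0.38 [ 0.3651 -0.0631  0.    ]
   tri [ 0.3673 -0.0654 -0.0026]
tape_roll scene [368. 270.] 0.66 [ 0.5832 -0.2058  0.    ]
```

View pics/top0.png

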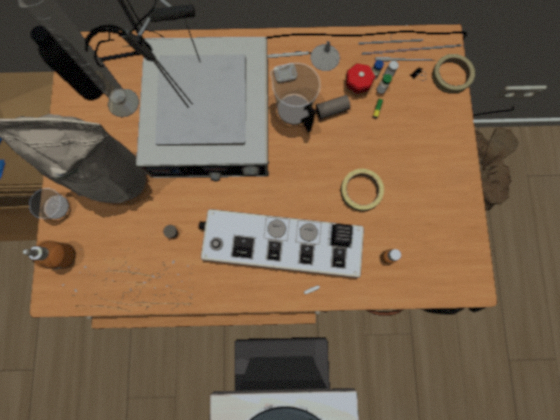

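View pics/scene0.png

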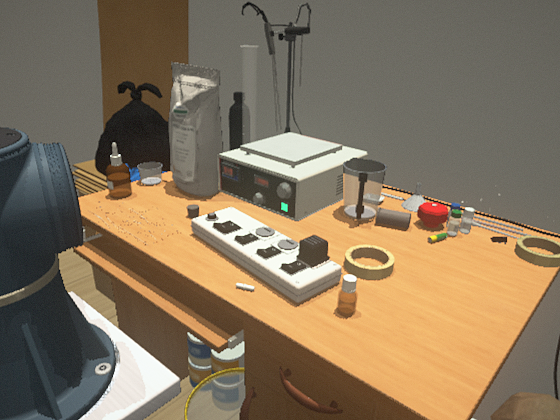

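```bash
python3 - <<'E'
from h import *
np.set_printoptions(precision=4,suppress=True)
# fit strip pose (x,y,yaw) to consistent measured points
P={"main":([-.034,.09],[.4602,.0901]),"mid":([-.033,-.052],[.4423,-.0542]),"right":([-.033,-.124],[.4231,-.1309]),
"ls":([.029,.02],[.5074,.0094]),"ms":([.029,-.052],[.494,-.0643]),"rs":([.029,-.124],[.4859,-.1338])}
A=np.array([v[0] for v in P.values()]);B=np.array([v[1] for v in P.values()])
a=A-A.mean(0);b=B-B.mean(0)
th=np.arctan2((a[:,0]*b[:,1]-a[:,1]*b[:,0]).sum(),(a*b).sum())
M=np.array([[np.cos(th),-np.sin(th)],[np.sin(th),np.cos(th)]]);t=B.mean(0)-M@A.mean(0)
print(th,t);print((B-A@M.T-t)*1e3)
for n,p in dict(reset=[-.02,.15],main=[-.034,.09],left=[-.033,.02],mid=[-.033,-.052],right=[-.033,-.124]).items():print(n,M@p+t)
print(R.from_rotvec(sense()["eef_rot"]).as_matrix())
# project the fitted points into top to check
E
```

```text
-0.16152767477403562 [ 0.4774 -0.0078]
[[ 1.8413  3.6269]
 [ 5.7916 -0.3607]
 [-1.8289 -5.9979]
 [-1.8808  2.1478]
 [-3.7013 -0.4895]
 [-0.2218  1.0733]]
reset [0.4818 0.1434]
main [0.4584 0.0865]
left [0.4481 0.0172]
mid [ 0.4365 -0.0538]
right [ 0.4249 -0.1249]
[[-0.9692  0.2462 -0.    ]
 [ 0.2462  0.9692  0.    ]
 [ 0.      0.     -1.    ]]
```

The adapter sits in the right-hand socket: top view (341,234), behind the right rocker at (338,257). The reset button shows at about (215,243) in the top view, and that network label was wrong. The rough fit is off by up to 6 mm, so I'll refine it with the wrist camera.

Units first: shifts go in shares of 100 cm and turns go in shares of 180 degrees. So -45.1 cm is -0.451, -38.8 cm is -0.388, -5 degrees is -0.0278.

Request:
apply_moves(
  series=[-0.388,-0.451,-0.04,0,0,-0.0278,-1,-0.388,-0.451,-0.04,0,0,-0.0278,-1,-0.388,-0.451,-0.04,0,0,-0.0278,-1,-0.388,-0.451,-0.04,0,0,-0.0278,-1,-0.388,-0.451,-0.04,0,0,-0.0278,-1,-0.388,-0.451,-0.04,0,0,-0.0278,-1,-0.388,-0.451,-0.04,0,0,-0.0278,-1,-0.388,-0.451,-0.04,0,0,-0.0278,-1],
)

```text
time: 2.3
tool_pos: [0.3136, 0.174, 0.2361]
eef_rot: [0.253, 3.13, 0.001]
ft_force: [1.7, 1.2, -0.2]
finger_gap: 0.0
finger_force: 0.0
```

```bash
cat >> h.py <<'E'
def wcam(fn):
    s=sense();c=camera("wrist");T=np.eye(4);T[:3,:3]=R.from_rotvec(s["eef_rot"]).as_matrix();T[:3,3]=s["tool_pos"]
    W=T@np.array(c["tool_from_camera"]);c["origin"]=W[:3,3];c["attitude"]=W[:3,:3]
    cv2.imwrite(fn,c["image"][:,:,::-1]);return s,c
E
python3 - <<'E'
from h import *
np.set_printoptions(precision=4,suppress=True)
s,c=wcam("pics/w1.png");print(s["time"],s["tool_pos"],s["finger_gap"],R.from_rotvec(s["eef_rot"]).as_matrix());print(c["tool_from_camera"],c["K"])
import pickle;pickle.dump({k:c[k] for k in("K","origin","attitude")},open("c1.pkl","wb"))
for l in ["reset_top","main_switch_near","left_switch_near","middle_switch_near","right_switch_near"]:
    for p in place_of("wrist",l)[:2]: print(l,np.round(p["point"],1),round(p["score"],2),onz(c,p["point"],.049))
E
```

```text
2.3 [0.3136 0.174  0.2361] 3.202341771382451e-05 [[-0.9871  0.1604  0.001 ]
 [ 0.1604  0.9871  0.0004]
 [-0.0009  0.0006 -1.    ]]
[[-0.0001 -0.9475 -0.3198  0.0823]
 [ 1.     -0.0003  0.0007  0.0003]
 [-0.0008 -0.3198  0.9475 -0.1655]
 [ 0.      0.      0.      1.    ]] [[291.5767   0.     283.8048]
 [  0.     291.5767 207.5549]
 [  0.       0.       1.    ]]
main_switch_near [236.  284.6] 0.96 [0.4519 0.0843 0.049 ]
main_switch_near [187.1 286.5] 0.61 [0.4438 0.0159 0.049 ]
left_switch_near [187.8 285.9] 0.89 [0.443  0.0171 0.049 ]
middle_switch_near [132.7 288.1] 0.88 [ 0.434  -0.0603  0.049 ]
middle_switch_near [ 37.2 287.6] 0.47 [ 0.4116 -0.1924  0.049 ]
right_switch_near [ 85.7 285. ] 0.74 [ 0.4186 -0.1236  0.049 ]
```

View pics/w1.png

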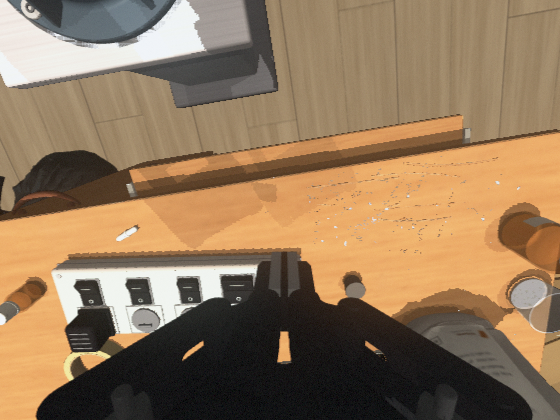

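The adapter is at (90,327), behind the right rocker at (88,292), with the stir bar at (127,233). The fingers hide the reset button, so I'll move the TCP past the row for a clear view.

In the tool's units: -17.8 cm is -0.178, -12.8 cm is -0.128.

Request:
apply_moves(
  series=[-0.178,-0.128,0,0,0,0,-1,-0.178,-0.128,0,0,0,0,-1,-0.178,-0.128,0,0,0,0,-1,-0.178,-0.128,0,0,0,0,-1,-0.178,-0.128,0,0,0,0,-1,-0.178,-0.128,0,0,0,0,-1,-0.178,-0.128,0,0,0,0,-1],
)

```text
time: 3.3
tool_pos: [0.4676, 0.0224, 0.2352]
eef_rot: [-0.251, -3.13, -0.0]
ft_force: [0.4, -0.2, 0.7]
finger_gap: 0.0004
finger_force: 0.0
```

```bash
cat > look.py <<'E'
import sys,pickle
from h import *
np.set_printoptions(precision=4,suppress=True)
k=sys.argv[1];s,c=wcam(f"pics/w{k}.png");print(s["time"],s["tool_pos"])
pts={}
for l in ["reset_top","main_switch_near","left_switch_near","middle_switch_near","right_switch_near","left_socket","middle_socket","right_socket"]:
    for p in place_of("wrist",l)[:2]:
        print(l,np.round(p["point"],1),round(p["score"],2),onz(c,p["point"],.0515 if l[:3]=="res" else .04 if "sock" in l else .049)); pts.setdefault(l,p["point"])
pickle.dump(({q:c[q] for q in("K","origin","attitude")},pts),open(f"c{k}.pkl","wb"))
E
python3 look.py 2
```

```text
3.3 [0.4676 0.0224 0.2352]
reset_top [384.5 171.9] 0.5 [0.477  0.1454 0.0515]
main_switch_near [332.2 159.4] 0.8 [0.4522 0.0846 0.049 ]
left_switch_near [274.  161.8] 0.69 [0.4439 0.0148 0.049 ]
middle_switch_near [215.5 166.5] 0.74 [ 0.4382 -0.0563  0.049 ]
middle_switch_near [453.  170.7] 0.72 [0.4895 0.2289 0.049 ]
right_switch_near [160.7 162.8] 0.96 [ 0.4232 -0.1207  0.049 ]
left_socket [279.1 203.4] 0.84 [0.4998 0.0117 0.04  ]
middle_socket [221.2 209.1] 0.8 [ 0.4954 -0.0644  0.04  ]
```

View pics/w2.png

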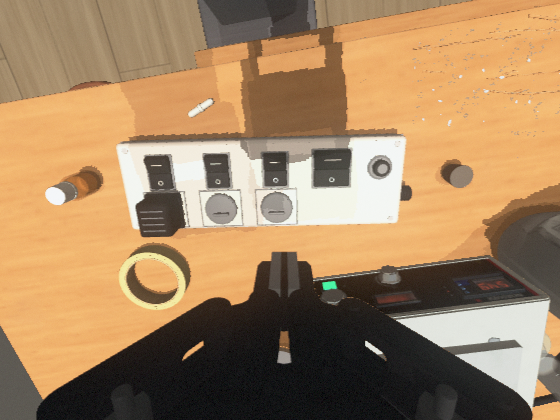

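The reset button is clearly at (380,167), the main rocker at (332,168) and the right rocker at (159,170) with the adapter behind it at (160,213). I'll take one more view, shifted left, so I can triangulate.

In the tool's units: 10 cm is 0.1.

Request:
apply_moves(
  series=[0,0.1,0,0,0,0,-1,0,0.1,0,0,0,0,-1,0,0.1,0,0,0,0,-1,0,0.1,0,0,0,0,-1],
)

```text
time: 4.15
tool_pos: [0.4841, 0.1202, 0.2354]
eef_rot: [-0.25, -3.131, 0.0]
ft_force: [0.2, 0.5, -0.2]
finger_gap: 0.0001
finger_force: 0.0
```

```bash
python3 look.py 3; cat > fit.py <<'E'
import pickle
from h import *
from scipy.optimize import least_squares
np.set_printoptions(precision=4,suppress=True)
L=dict(reset_top=[-.02,.15,.0515],main_switch_near=[-.034,.09,.0495],left_switch_near=[-.033,.02,.049],middle_switch_near=[-.033,-.052,.049],right_switch_near=[-.033,-.124,.049],left_socket=[.029,.02,.04],middle_socket=[.029,-.052,.04],right_socket=[.029,-.124,.04])
V=[pickle.load(open(f"c{k}.pkl","rb")) for k in(2,3)]
def f(q,names=False):
    M=R.from_euler("z",q[2]).as_matrix();o=[];N=[]
    for i,(c,p) in enumerate(V):
        for l,px in p.items():
            X=np.linalg.inv(c["attitude"])@(M@L[l]+[q[0],q[1],q[3]]-c["origin"]);u=(c["K"]@X)[:2]/X[2]
            o+=list(u-px);N.append((i,l,u-px))
    return N if names else np.array(o)
r=least_squares(f,[.477,-.008,-.16,0],loss="soft_l1");print(r.x)
for n in f(r.x,1):print(*n)
M=R.from_euler("z",r.x[2]).as_matrix()
for l in L:
    print(l,M@L[l]+[r.x[0],r.x[1],0],"tri",tri([ray(c,p[l]) for c,p in V]) if all(l in p for c,p in V) else "")
for k in(2,3):
    im=cv2.imread(f"pics/w{k}.png");c=V[k-2][0]
    g=[[ -.058,-.179,.04],[-.058,.179,.04],[.058,.179,.04],[.058,-.179,.04]]+list(L.values())
    for j,x in enumerate(g):
        X=np.linalg.inv(c["attitude"])@(M@x+[r.x[0],r.x[1],0]-c["origin"]);u=(c["K"]@X)[:2]/X[2]
        cv2.circle(im,tuple(int(round(a*16)) for a in u),24,(0,0,255),-1,shift=4)
    cv2.imwrite(f"pics/fit{k}.png",cv2.resize(im[120:260,100:500],(800,280),interpolation=cv2.INTER_CUBIC))
cv2.imwrite("pics/fit.png",np.vstack([cv2.imread("pics/fit2.png"),cv2.imread("pics/fit3.png")]))
E
python3 fit.py
```

```text
4.15 [0.4841 0.1202 0.2354]
reset_top [300.6 168.1] 0.47 [0.4728 0.1432 0.0515]
main_switch_near [247.1 156.7] 0.95 [0.4494 0.0816 0.049 ]
main_switch_near [303.2 170.7] 0.6 [0.477  0.1459 0.049 ]
left_switch_near [193.1 161.1] 0.75 [0.4442 0.0161 0.049 ]
left_switch_near [ 94.1 209.9] 0.31 [ 0.4848 -0.1247  0.049 ]
middle_switch_near [134.7 163.2] 0.68 [ 0.4355 -0.0544  0.049 ]
right_switch_near [ 76.2 159.6] 0.61 [ 0.4201 -0.1226  0.049 ]
left_socket [202.  204.4] 0.88 [0.502  0.0101 0.04  ]
middle_socket [146.  205.1] 0.55 [ 0.4913 -0.0622  0.04  ]
[ 0.4734 -0.0085 -0.1397 -0.0034]
0 reset_top [-3.1012 -2.2257]
0 main_switch_near [ 0.2313 -0.4441]
0 left_switch_near [ 0.9047 -0.9217]
0 middle_switch_near [ 0.4601 -4.4241]
0 right_switch_near [-3.5524  0.4707]
0 left_socket [-2.596   3.3656]
0 middle_socket [ 0.6953 -1.2726]
1 reset_top [-0.2242  0.8068]
1 main_switch_near [3.7767 1.4529]
1 left_switch_near [ 0.4955 -1.0504]
1 middle_switch_near [ 0.0237 -1.981 ]
1 right_switch_near [-0.2085  2.7855]
1 left_socket [-0.8183  1.5991]
1 middle_socket [0.6424 1.9317]
reset_top [0.4745 0.1428 0.0515] tri [0.4727 0.1426 0.0613]
main_switch_near [0.4523 0.0854 0.0495] tri [0.4489 0.0832 0.0609]
left_switch_near [0.4435 0.0159 0.049 ] tri [0.4447 0.0145 0.0442]
middle_switch_near [ 0.4335 -0.0554  0.049 ] tri [ 0.4373 -0.0571  0.0448]
right_switch_near [ 0.4234 -0.1267  0.049 ] tri [ 0.4209 -0.1161  0.0586]
left_socket [0.5049 0.0073 0.04  ] tri [0.4997 0.0117 0.0441]
middle_socket [ 0.4949 -0.064   0.04  ] tri [ 0.4942 -0.0646  0.037 ]
right_socket [ 0.4848 -0.1353  0.04  ] tri
```

View pics/fit.png

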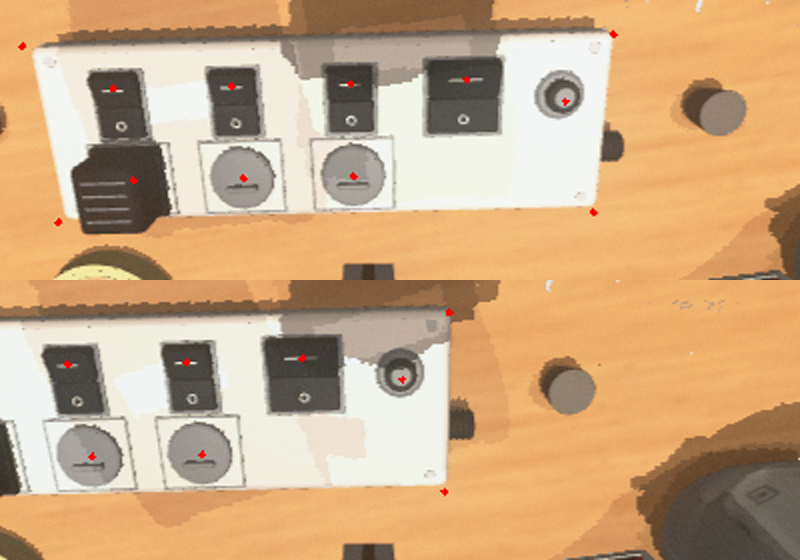

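```bash
python3 - <<'E'
import re
s=open("fit.py").read()
s=s.replace('def f(','''L2=dict(reset=[-.02,.15,.0515],rf=[-.02,-.124,.043],mf=[-.02,-.052,.043],lf=[-.02,.02,.043],Mf=[-.02,.09,.043],sm=[.029,-.052,.048],sl=[.029,.02,.048])
H=[dict(reset=(563,95),rf=(118,105),mf=(235,102),lf=(351,99),Mf=(463,96),sm=(243,177),sl=(353,174)),dict(reset=(401,96),lf=(191,97),Mf=(303,94),mf=(74,100),sm=(89,176),sl=(199,174))]
V=[(c,{l:np.array(p)/2+[100,120] for l,p in h.items()}) for (c,_),h in zip(V,H)];L0=L;L={**L,**L2}
def f(''',1)
s=s.replace("pics/fit","pics/fitb").replace("list(L.values())","list(L0.values())")
open("fit2.py","w").write(s)
E
python3 fit2.py
```

```text
[ 0.4718 -0.0083 -0.1337 -0.0022]
0 reset [0.2789 0.3244]
0 rf [ 1.1702 -0.2327]
0 mf [ 0.0909 -0.2339]
0 lf [-0.3186 -0.2396]
0 Mf [-0.1643 -0.2077]
0 sm [-0.9895  0.6527]
0 sl [-0.0651  0.7458]
1 reset [-0.1812 -0.9472]
1 lf [ 0.1975 -0.0508]
1 Mf [0.2605 0.008 ]
1 mf [ 1.208 -0.073]
1 sm [-1.0732  0.3446]
1 sl [-0.2504 -0.0327]
reset_top [0.472  0.1431 0.0515] tri 
main_switch_near [0.4501 0.0855 0.0495] tri 
left_switch_near [0.4418 0.016  0.049 ] tri 
middle_switch_near [ 0.4322 -0.0554  0.049 ] tri 
right_switch_near [ 0.4226 -0.1268  0.049 ] tri 
left_socket [0.5032 0.0077 0.04  ] tri 
middle_socket [ 0.4936 -0.0637  0.04  ] tri 
right_socket [ 0.484 -0.135  0.04 ] tri 
reset [0.472  0.1431 0.0515] tri [0.4728 0.1433 0.0473]
rf [ 0.4355 -0.1285  0.043 ] tri 
mf [ 0.445  -0.0571  0.043 ] tri [ 0.4444 -0.056   0.0458]
lf [0.4546 0.0142 0.043 ] tri [0.4544 0.0147 0.0431]
Mf [0.464  0.0836 0.043 ] tri [0.4637 0.0835 0.0427]
sm [ 0.4936 -0.0637  0.048 ] tri [ 0.4933 -0.0624  0.0452]
sl [0.5032 0.0077 0.048 ] tri [0.5031 0.0078 0.0448]
```

View pics/fitb.png

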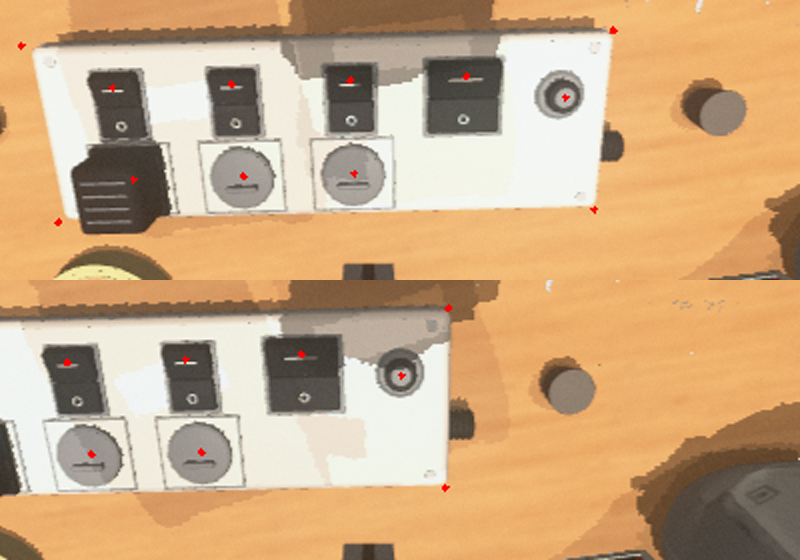

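The fit now matches both views to about 1 px, and the heights agree with the text. The right rocker is the one to switch on. I'll go above the reset button at (0.472, 0.143).

In the tool's units: 17.2 cm is 0.172, 16.5 cm is 0.165.

Request:
apply_moves(
  series=[0.0156,0.0207,0.05,0,0,0,-1,0.0156,0.0207,0.1,0,0,0,-1,0.0156,0.0207,0.14,0,0,0,-1,0.0156,0.0207,0.165,0,0,0,-1,0.0156,0.0207,0.172,0,0,0,-1,0.0156,0.0207,0.172,0,0,0,-1,0.0156,0.0207,0.172,0,0,0,-1],
)

```text
time: 5.3
tool_pos: [0.4733, 0.1425, 0.065]
eef_rot: [0.253, 3.129, 0.001]
ft_force: [0.6, -0.5, -0.5]
finger_gap: -0.0001
finger_force: 0.0
```

In the tool's units: 2 cm is 0.02, 1.9 cm is 0.019.

Request:
apply_moves(
  series=[0.001,0,0.006,0,0,0,-1,0.001,0,0.01,0,0,0,-1,0.001,0,0.013,0,0,0,-1,0.001,0,0.015,0,0,0,-1,0.001,0,0.017,0,0,0,-1,0.001,0,0.019,0,0,0,-1,0.001,0,0.02,0,0,0,-1,0.001,0,0.02,0,0,0,-1],
)

```text
time: 6.1
tool_pos: [0.4712, 0.1426, 0.0435]
eef_rot: [-0.253, -3.131, 0.0]
ft_force: [-0.0, 0.1, -0.7]
finger_gap: 0.0
finger_force: 0.0
```

In the tool's units: 0.2 cm is 0.002, 0.1 cm is 0.001.

Request:
apply_moves(
  series=[0,0,0.001,0,0,0,-1,0,0,0.002,0,0,0,-1,0,0,0.002,0,0,0,-1],
)

```text
time: 6.4
tool_pos: [0.4712, 0.1426, 0.0415]
eef_rot: [-0.253, -3.131, 0.0]
ft_force: [0.2, 0.2, 0.3]
finger_gap: 0.0001
finger_force: 0.0
```

```bash
python3 - <<'E'
from h import *
s,c=wcam("pics/w4.png");print(s["ft_force"],s["tool_pos"])
d=camera("scene");a=cv2.resize(d["image"][180:250,160:300,::-1],(560,280),interpolation=cv2.INTER_CUBIC)
b=cv2.resize(c["image"][160:300,160:440,::-1],(560,280),interpolation=cv2.INTER_CUBIC)
cv2.imwrite("pics/c4.png",np.vstack([a,b]))
E
```

```text
[0.18099461 0.17191422 0.33125615] [0.47122945 0.14255754 0.04152333]
```

View pics/c4.png

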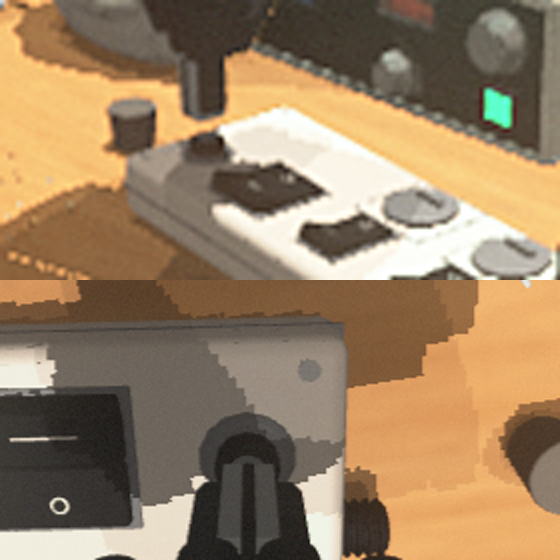

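The fingertips show at scene (211,208), above and behind the button top at (211,213), so they aren't touching it. I'll check that against the calibration.

```bash
python3 - <<'E'
from h import *
np.set_printoptions(precision=4,suppress=True)
s=sense();w=camera("wrist");d=camera("scene");t=camera("top")
T=np.array(w["tool_from_camera"]);X=np.linalg.inv(T)@[0,0,0,1];u=w["K"]@X[:3];print("tcp in wrist",u[:2]/u[2], "crop", (u[:2]/u[2]-[160,160])*2)
def pr(c,P):
    X=att(c["attitude"]).T@(np.array(P)-c["origin"]);u=c["K"]@X;return u[:2]/u[2]
p=s["tool_pos"];print(p)
for n,P in dict(tcp=p,tcp_up=p+[0,0,.02],button=[.472,.143,.0515]).items():print(n,"scene",pr(d,P),(pr(d,P)-[160,180])*4,"top",pr(t,P))
im=t["image"][200:290,180:300,::-1];im=cv2.resize(im,(720,540),interpolation=cv2.INTER_CUBIC);cv2.imwrite("pics/t4.png",im)
E
```

```text
tcp in wrist [283.0735 247.4237] crop [246.1469 174.8475]
[0.4713 0.1426 0.0416]
tcp scene [210.7657 217.5741] [203.063  150.2963] top [216.0285 244.8347]
tcp_up scene [210.3714 209.514 ] [201.4857 118.0561] top [214.6282 244.0088]
button scene [210.6812 213.4729] [202.7247 133.8918] top [215.1586 244.1255]
```

View pics/t4.png

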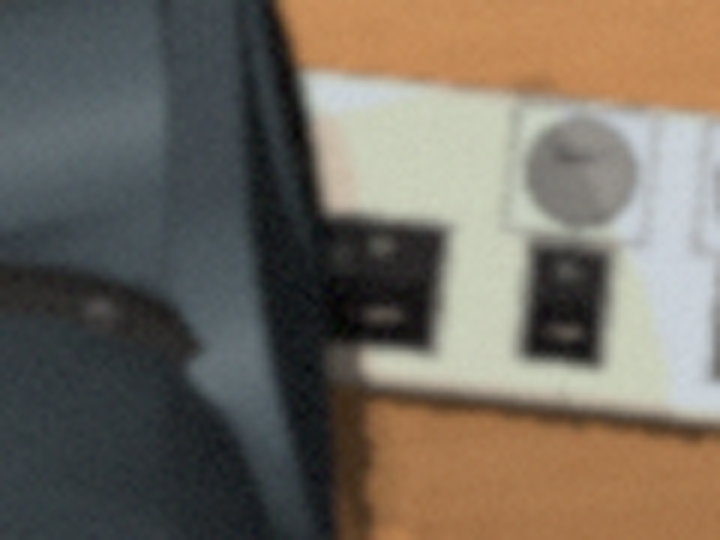

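The visible tips end about 20 mm above the reported TCP: scene row is about 208–209 against 217.6 predicted, and the wrist view agrees. There's also no contact force, so I'll descend in small steps, guided by force.

In the tool's units: 0.8 cm is 0.008, 0.6 cm is 0.006.

Request:
apply_moves(
  series=[0,0,0.003,0,0,0,-1,0,0,0.006,0,0,0,-1,0,0,0.008,0,0,0,-1,0,0,0.008,0,0,0,-1],
)

```text
time: 7.05
tool_pos: [0.471, 0.1425, 0.0332]
eef_rot: [-0.253, -3.131, 0.0]
ft_force: [-0.5, -0.8, -0.5]
finger_gap: 0.0001
finger_force: 0.0
```

In the tool's units: 0.3 cm is 0.003, 0.2 cm is 0.002.

Request:
apply_moves(
  series=[0,0,0.001,0,0,0,-1,0,0,0.002,0,0,0,-1,0,0,0.003,0,0,0,-1],
)

```text
time: 7.35
tool_pos: [0.4713, 0.1426, 0.0306]
eef_rot: [0.254, 3.131, 0.0]
ft_force: [-0.2, -0.1, -0.5]
finger_gap: 0.0001
finger_force: 0.0
```

In the tool's units: 0.3 cm is 0.003, 0.2 cm is 0.002.

Request:
apply_moves(
  series=[0,0,0.001,0,0,0,-1,0,0,0.002,0,0,0,-1,0,0,0.003,0,0,0,-1],
)

```text
time: 7.65
tool_pos: [0.4713, 0.1426, 0.0276]
eef_rot: [0.253, 3.131, 0.0]
ft_force: [-0.5, -0.7, 2.2]
finger_gap: -0.0003
finger_force: 1.2
```

```bash
python3 - <<'E'
from h import *
s,c=wcam("pics/w5.png");print(s["ft_force"],s["tool_pos"])
d=camera("scene");a=cv2.resize(d["image"][180:250,160:300,::-1],(560,280),interpolation=cv2.INTER_CUBIC)
b=cv2.resize(c["image"][160:300,160:440,::-1],(560,280),interpolation=cv2.INTER_CUBIC)
cv2.imwrite("pics/c5.png",np.vstack([a,b]))
E
```

```text
[-0.5068102  -0.73776768  2.20443339] [0.4713165  0.14258522 0.02764597]
```

View pics/c5.png

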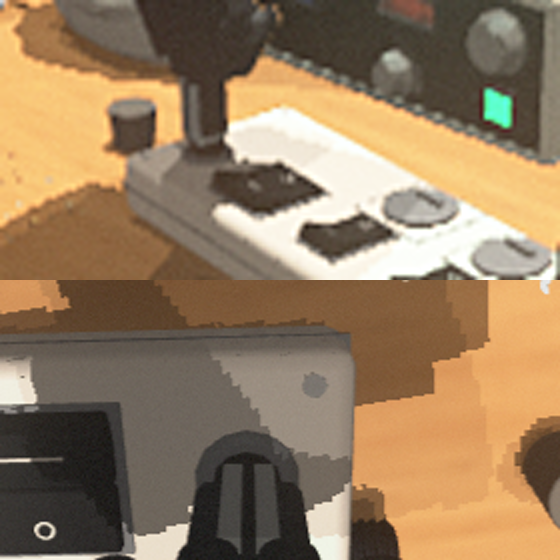

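Contact: the tips are on the button, sideways-centred in the collar at crop (247,470), with 2.2 N of upward force. I'll keep pushing until it stops hard.

In the tool's units: 0.2 cm is 0.002, 0.1 cm is 0.001.

Request:
apply_moves(
  series=[0,0,0.001,0,0,0,-1,0,0,0.002,0,0,0,-1,0,0,0.002,0,0,0,-1],
)

```text
time: 8.05
tool_pos: [0.4713, 0.1426, 0.0255]
eef_rot: [-0.253, -3.131, 0.0]
ft_force: [0.2, -0.5, -0.1]
finger_gap: 0.0001
finger_force: 0.0
```

In the tool's units: 0.2 cm is 0.002, 0.1 cm is 0.001.

Request:
apply_moves(
  series=[0,0,0.001,0,0,0,-1,0,0,0.002,0,0,0,-1,0,0,0.002,0,0,0,-1],
)

```text
time: 8.35
tool_pos: [0.4713, 0.1426, 0.0235]
eef_rot: [-0.253, -3.131, 0.0]
ft_force: [0.3, 0.1, 0.5]
finger_gap: 0.0001
finger_force: 0.0
```

In the tool's units: 0.2 cm is 0.002, 0.1 cm is 0.001.

Request:
apply_moves(
  series=[0,0,0.001,0,0,0,-1,0,0,0.002,0,0,0,-1],
)

```text
time: 8.55
tool_pos: [0.4714, 0.1426, 0.0227]
eef_rot: [0.253, 3.131, -0.0]
ft_force: [-10.4, -2.9, 35.5]
finger_gap: 0.0001
finger_force: 17.6
```

In the tool's units: 0.2 cm is 0.002, 0.1 cm is 0.001.

Request:
apply_moves(
  series=[0,0,0.001,0,0,0,-1,0,0,0.002,0,0,0,-1],
)

```text
time: 8.75
tool_pos: [0.4716, 0.1427, 0.0224]
eef_rot: [0.253, 3.131, 0.0]
ft_force: [-19.9, -4.4, 64.4]
finger_gap: -0.0002
finger_force: 32.3
```

The button bottomed out after about 6 mm of travel, so it's home, and the tip offset is about 22 mm. Next I'll lift and move to the main rocker's near half.

In the tool's units: -6 cm is -0.06, -3 cm is -0.03.

Request:
apply_moves(
  series=[0,0,-0.015,0,0,0,-1,0,0,-0.03,0,0,0,-1,0.006,-0.03,-0.03,0,0,0,-1,0.013,-0.06,-0.03,0,0,0,-1,0.013,-0.06,-0.03,0,0,0,-1,0.013,-0.06,-0.03,0,0,0,-1],
)

```text
time: 9.35
tool_pos: [0.449, 0.0853, 0.0497]
eef_rot: [0.255, 3.131, 0.0]
ft_force: [-0.6, 1.0, -0.0]
finger_gap: -0.0
finger_force: 0.0
```

```bash
python3 - <<'E'
from h import *
s,c=wcam("pics/w6.png");print(s["ft_force"],s["tool_pos"])
d=camera("scene");a=cv2.resize(d["image"][180:250,160:300,::-1],(560,280),interpolation=cv2.INTER_CUBIC)
b=cv2.resize(c["image"][160:300,160:440,::-1],(560,280),interpolation=cv2.INTER_CUBIC)
cv2.imwrite("pics/c6.png",np.vstack([a,b]))
E
```

```text
[-0.56638355  1.01548114 -0.04495102] [0.44900194 0.08525856 0.04968675]
```

View pics/c6.png

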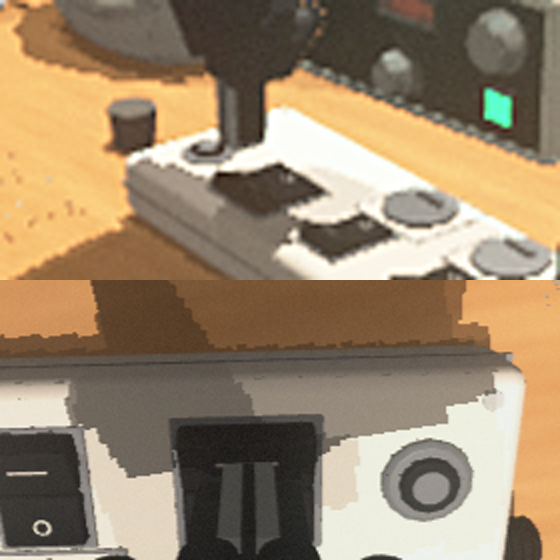

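The reset button now sits low in its collar at crop (430,483). The tips are above the main rocker's near half, so I'll press.

In the tool's units: 2.6 cm is 0.026, 2.5 cm is 0.025.

Request:
apply_moves(
  series=[0,0,0.01,0,0,0,-1,0,0,0.017,0,0,0,-1,0,0,0.02,0,0,0,-1,0,0,0.022,0,0,0,-1,0,0,0.024,0,0,0,-1,0,0,0.025,0,0,0,-1,0,0,0.026,0,0,0,-1],
)

```text
time: 10.15
tool_pos: [0.4489, 0.0854, 0.0237]
eef_rot: [0.253, 3.131, 0.0]
ft_force: [-1.1, 0.5, 2.4]
finger_gap: 0.0002
finger_force: 1.1
```

In the tool's units: 0.2 cm is 0.002, 0.1 cm is 0.001.

Request:
apply_moves(
  series=[0,0,0.001,0,0,0,-1,0,0,0.002,0,0,0,-1],
)

```text
time: 10.35
tool_pos: [0.4489, 0.0854, 0.0217]
eef_rot: [0.253, 3.131, 0.0]
ft_force: [-1.3, 0.9, 2.1]
finger_gap: 0.0002
finger_force: 1.1
```

In the tool's units: 0.2 cm is 0.002, 0.1 cm is 0.001.

Request:
apply_moves(
  series=[0,0,0.001,0,0,0,-1,0,0,0.002,0,0,0,-1],
)

```text
time: 10.55
tool_pos: [0.449, 0.0855, 0.021]
eef_rot: [0.253, 3.131, 0.0]
ft_force: [-13.0, -0.3, 43.8]
finger_gap: -0.0002
finger_force: 22.0
```

The main rocker bottomed at 0.0214, where expected. Lift and move to the right rocker.

In the tool's units: -21.5 cm is -0.215, -19.5 cm is -0.195.

Request:
apply_moves(
  series=[0,0,-0.02,0,0,0,-1,0,0,-0.04,0,0,0,-1,-0.001,-0.05,-0.04,0,0,0,-1,-0.003,-0.1,-0.04,0,0,0,-1,-0.005,-0.15,-0.04,0,0,0,-1,-0.0066,-0.195,-0.04,0,0,0,-1,-0.0066,-0.215,-0.04,0,0,0,-1,-0.0066,-0.215,-0.04,0,0,0,-1],
)

```text
time: 11.35
tool_pos: [0.4207, -0.1301, 0.0597]
eef_rot: [0.259, 3.13, -0.001]
ft_force: [-1.2, -0.2, 0.1]
finger_gap: 0.0
finger_force: 0.0
```

```bash
python3 - <<'E'
from h import *
s,c=wcam("pics/w7.png");print(s["ft_force"],s["tool_pos"])
d=camera("scene");a=cv2.resize(d["image"][190:310,180:360,::-1],(420,280),interpolation=cv2.INTER_CUBIC)
a=np.hstack([a,np.zeros((280,140,3),np.uint8)])
b=cv2.resize(c["image"][160:300,200:480,::-1],(560,280),interpolation=cv2.INTER_CUBIC)
cv2.imwrite("pics/c7.png",np.vstack([a,b]))
E
```

```text
[-1.16251613 -0.16808564  0.05626545] [ 0.42074729 -0.13010311  0.05969324]
```

View pics/c7.png

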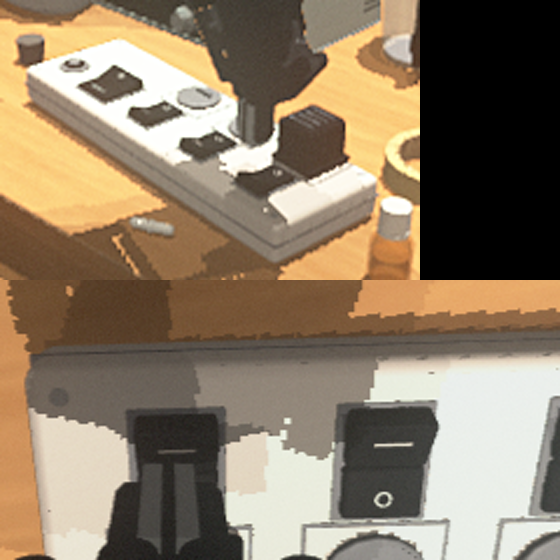

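The main rocker is flipped, and the tips hang over the right rocker about 3 mm too far right (tips at crop column 167, rocker at 177). I'll correct by 3 mm and press.

In the tool's units: 3.7 cm is 0.037, 3.2 cm is 0.032.

Request:
apply_moves(
  series=[0,0.003,0.01,0,0,0,-1,0,0.003,0.02,0,0,0,-1,0,0.003,0.027,0,0,0,-1,0,0.003,0.03,0,0,0,-1,0,0.003,0.032,0,0,0,-1,0,0.003,0.034,0,0,0,-1,0,0.003,0.036,0,0,0,-1,0,0.003,0.037,0,0,0,-1],
)

```text
time: 12.25
tool_pos: [0.4213, -0.1249, 0.0226]
eef_rot: [0.253, 3.131, -0.0]
ft_force: [-0.8, 0.3, 2.4]
finger_gap: -0.0002
finger_force: 1.1
```

Request:
apply_moves(
  series=[0,0,0.001,0,0,0,-1,0,0,0.002,0,0,0,-1],
)

```text
time: 12.45
tool_pos: [0.4214, -0.125, 0.0211]
eef_rot: [0.254, 3.131, -0.0]
ft_force: [-8.2, 2.9, 29.7]
finger_gap: -0.0001
finger_force: 14.6
```

In the tool's units: 0.1 cm is 0.001.

Request:
apply_moves(
  series=[0,0,0.001,0,0,0,-1,0,0,0.001,0,0,0,-1],
)

```text
time: 12.65
tool_pos: [0.4214, -0.125, 0.0211]
eef_rot: [0.253, 3.131, -0.0]
ft_force: [-10.1, 3.2, 32.8]
finger_gap: -0.0001
finger_force: 16.5
```

In the tool's units: -18 cm is -0.18, -17 cm is -0.17.

Request:
apply_moves(
  series=[0,0,-0.03,0,0,0,-1,0,0,-0.07,0,0,0,-1,0,0,-0.12,0,0,0,-1,-0.03,0.06,-0.17,0,0,0,-1,-0.06,0.1,-0.18,0,0,0,-1,-0.06,0.14,-0.18,0,0,0,-1,-0.06,0.14,-0.18,0,0,0,-1,-0.06,0.14,-0.18,0,0,0,-1],
)

```text
time: 13.45
tool_pos: [0.504, 0.0055, 0.2001]
eef_rot: [0.249, 3.13, 0.0]
ft_force: [-0.9, -0.6, -0.5]
finger_gap: -0.0002
finger_force: 0.0
```

```bash
python3 - <<'E'
from h import *
s,c=wcam("pics/w8.png");print(s["ft_force"],s["tool_pos"],s["time"])
d=camera("scene");a=cv2.resize(d["image"][190:310,180:360,::-1],(630,420)[0:2],interpolation=cv2.INTER_CUBIC)
b=cv2.resize(c["image"][130:250,80:440,::-1],(540,180),interpolation=cv2.INTER_CUBIC);b=np.hstack([b,np.zeros((180,90,3),np.uint8)])
cv2.imwrite("pics/c8.png",np.vstack([a,b]))
E
```

```text
[-0.88294097 -0.56265858 -0.53858417] [0.50401286 0.00550718 0.2000511 ] 13.45
```

View pics/c8.png

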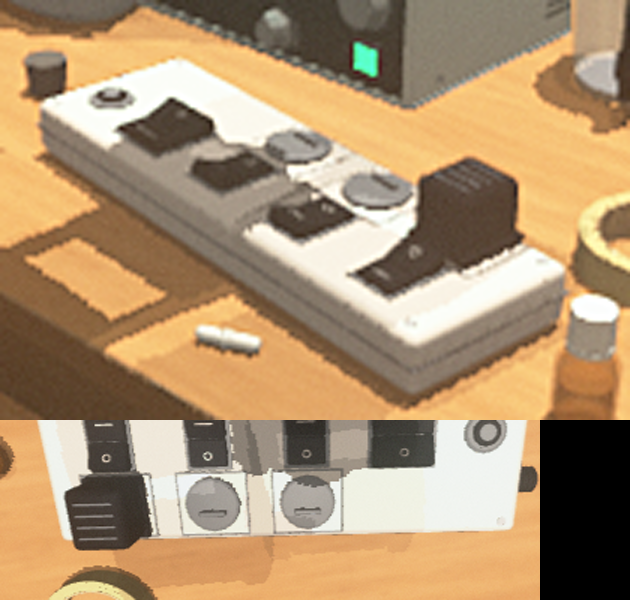

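The picture shows the main rocker at (168,128) and the right rocker at (400,265) with their far halves raised, so both are on. The left (240,168) and middle (310,212) rockers are still off, the button at (110,97) is low, and the objects around the strip haven't moved.

```bash
python3 -c "
from workcell import finish_job
print(finish_job())"
```

```text
the job is handed in; nothing more can be done
None
```

I pushed the reset button home, then switched on the main rocker and the right outlet rocker (its socket holds the adapter), and handed the job in after about 13.5 s; each press reached its stop, and the last pictures show the other two rockers still off and nothing else visibly moved.

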